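# Turn the ampoule carousel to the red pot

## Robot

A 6-joint arm with a two-finger parallel gripper is mounted at the origin on the work surface. World frame = base frame: x ahead of the robot, y to its left, z up, the work surface at z = 0. Lengths are in m, angles in rad, forces in N, time in s.
With the tool pointing down it reaches from about 0.425 to 0.95 m from the base axis. Payload 3.5 kg.
Tool frame: the origin (TCP) lies midway between the tips of the shut fingers; the grasp point (between the pads) lies env.pinch_z behind it (env.pinch_z is the distance from the TCP to the grasp point, in m); z points along the fingers, y is the direction in which the jaws open and shut (so a half turn about z gives the same grasp; the last joint's range is limited). The gripper opens to 85 mm and grips with 20 to 120 N. Pads are 22 mm wide; open, the fingers measure 114 mm over their backs; the gripper's body (76 mm by 85 mm) begins 54 mm behind the grasp point. The pads swing forward as they close: fully open they stand 13 mm farther back than shut.
Start: joints at [1.184, 0.286, 1.577, -0, 1.279, -0.15], TCP at [0.158, 0.656, 0.231] pointing down, gripper open.
Joint ranges: [-2.77, 2.77], [-0.9, 2.22], [0.21, 2.48], [-1.53, 4.67], [0.24, 2.81], [-2.84, 2.84]. Speed limits (rad/s): [2.79, 2.79, 3.14, 3.14, 3.14, 3.14].

## Interface

Orientations are given as [roll, pitch, yaw] about the fixed x, y, z axes, in that order (R = Rz(yaw) Ry(pitch) Rx(roll)).
In Python, from station import env, viewer gives the robot as it stands. The module is installed in compiled form; this text tells all that it offers.
- The arm moves only by the tool send_rows, never from a script. Its argument "steps" is text: rows parted by semicolons, each of 6 numbers parted by spaces: the shift along the tool's x, y, z in m, then the turn, a rotation vector about the tool's x, y, z in degrees. In form: dx dy dz wx wy wz; .... A call has 1 to 5 rows; each row is the pose to reach, as a shift and turn from the pose commanded when the call began, along the tool's axes at that moment; what a row does not reach only later rows make up. A row lasts 1/10 s, in which the tool goes at most 50 mm and 8.59 degrees, less where a joint would pass 70% of its speed; a pose out of reach is approached as far as the arm can. A call with a gripper value outside its range is refused whole. "fingers" is the finger opening in m, from 0 to 0.0854, set as the call begins (left out, the last holds). The fingers move at their own pace and stop on an object; the grip force is fixed at half the most. Time passes only in rows, so rows that repeat a pose let the fingers close. It gives the time, the measured TCP pose, the force and the opening at its end, in the units of the state.
- env.get_state(): the state, without advancing time (a new reading comes with each control period).
- viewer.get_image(name): name is "scene" or "top" or "wrist"; returns (picture, depth): 400x640x3 uint8, red, green, blue; 400x640 float32, m along the optical axis (not along the pixel's ray), 0 where there is no reading.
- viewer.calibration(name): a dict with "vertical_fov" (degrees; the focal length in pixels is half the picture's height over the tangent of half this angle, whatever the lens; pixels are square), "cx", "cy" (the principal point, pixels), "camera_from_world" (4x4, takes a point from world to camera coordinates); the wrist camera has in their place "hand_eye" (4x4, takes a point from camera to tool coordinates, whose origin is the TCP and whose axes are the flange's). Camera axes: x right, y down, z forward; pixel columns grow to the right and rows downward; lengths in m; the calibration is good to about 2 mm. A picture is of the moment at which its call begins: read the wrist's pose just before it. calibration takes no time and is no camera call.
- env.finish_job(): hands the job in, once; it reports no verdict.
The state is a dict: "time_s": time; "joint_positions": joint angles; "qd": joint speeds; "joint_torque": joint torques, N m; "tool_pos": TCP position; "tool_rot": TCP orientation; "wrist_force": force on the tool from outside, world axes, zero at the start; "torque": the same for the moment, N m; "opening": finger opening in m.
Only numpy, scipy, OpenCV 4.12 (cv2) and the standard library are available. Lean on these libraries where they do the work, as an engineer would, in place of code of your own. Each camera call takes 0.05 s, during which the arm holds its last target. There are 200 camera calls.

## Task

On the ambulance counter stands a round supply carousel with six coloured pots. Turn its tray, by pushing on the steel posts along its rim or however suits, until the red pot is at the front, in line with the green tab on the carousel's foot, then let go. Leave the saline bottle beside it standing where it is.

Things in the scene. Friction and masses are not known exactly. Their poses are not given: they have to be found in the camera images.
- carousel: Grey fixed foot of the carousel, 170 mm across; origin under its centre on the counter, on the vertical axis of the tray; -x points to the front, up to 25 degrees off the robot. On it turns the dark steel tray, 250 mm across, top 38 mm up, either way without end, light friction (1 N at the rim), stays where left. Steel hub 44 mm across, 88 mm high. All on the tray is fixed to it.
- red_pot (a point): Centre of the red pot's top, 68 mm from the axis, 82 mm up. Starts 60 to 180 degrees from the front, either side. Six pots 60 degrees apart, 48 mm across (red, blue, yellow, grey, two white), contents up to 97 mm high. Six steel posts for pushing, 12 mm across, tops 72 mm up, 115 mm from the axis, midway between pots: at 30, 90, 150... degrees from the red pot. All turn together.
- front_tab (a point): A point on top of the fixed green tab, a flat tongue 40 mm wide that sticks out from under the tray at the carousel's front and ends 190 mm from the axis; the point lies 160 mm from the axis, 12 mm above the counter.
- saline: Clear bottle with blue cap and white label, loose, 60 mm across, 150 mm tall, about 0.35 kg, standing on the counter to the left (+y) of the carousel, its axis at least 210 mm from the carousel's axis; origin at the centre of its underside.

How it is judged:
By the outcome, as a careful person would: the job done as asked, in the order asked, and still so for the second after the job is handed in, with the robot touching nothing.
It also fails if it takes over 45 s, if anything falls off the work surface, if the arm or the gripper's body presses on something with over 40 N, if the wrist force passes 120 N, or if a joint passes its speed limit or range.

## Working session

There is one attempt and no reset: what is moved stays moved. The work goes in short steps, Python scripts to look and compute and a tool call to move; the robot and the scene stay as the last step left them, time stands still between calls to the robot, and variables do not carry over. Pictures are saved under pics/ and viewed, about 8 in all and at most 12, crops included, and the job is handed in when it is done.

Besides the shell and the picture viewer there is one more tool, called after "Emit:" as a command line: name --argument value ..., lists and objects as JSON in quotes. send_rows: Moves the arm, as the interface text tells. Its arguments: {"type":"object","properties":{"steps":{"type":"string"},"fingers":{"type":"number"}},"required":["steps"]}

```bash
mkdir -p pics; cat > h.py <<'E'
import numpy as np, cv2
from station import env, viewer
def grab(n,f=None):
    im,d=viewer.get_image(n)
    if f: cv2.imwrite('pics/'+f,im[:,:,::-1])
    return im,d
def ray(n,uv,z):
    c=viewer.calibration(n); f=200/np.tan(np.radians(c['vertical_fov'])/2)
    T=np.linalg.inv(c['camera_from_world'])
    d=T[:3,:3]@np.array([(uv[0]-c['cx'])/f,(uv[1]-c['cy'])/f,1]); o=T[:3,3]
    return o+d*(z-o[2])/d[2]
E
python3 - <<'E'
from h import *
print(env.get_state(),env.pinch_z)
a,_=grab('scene');b,_=grab('top','top0.png')
cv2.imwrite('pics/scene0.png',a[:,:,::-1])
for n in('scene','top'):print(viewer.calibration(n))
E
```

```text
{'time_s': 0.0, 'joint_positions': array([ 1.18399201e+00,  2.87163847e-01,  1.57818560e+00,  2.88357746e-05,
        1.27858332e+00, -1.49984276e-01]), 'qd': array([-0.0001099 , -0.00023305,  0.00080443, -0.00052681,  0.00232296,
       -0.00143725]), 'joint_torque': array([-1.55388141e-03, -4.05969357e+01, -2.92630541e+01, -2.73816586e-04,
        5.95292149e-03, -1.39010535e-05]), 'tool_pos': array([0.15806759, 0.65555717, 0.22994373]), 'tool_rot': array([-3.13928293e+00, -3.76949622e-04,  2.90476384e+00]), 'wrist_force': array([-0.40811737,  0.49611262, -0.64273127]), 'torque': array([ 0.03913091, -0.02229501,  0.00444751]), 'opening': 0.08543039640394401} 0.0187
{'vertical_fov': 54.49372802387339, 'cx': 311.3325778291054, 'cy': 199.41739314351926, 'camera_from_world': array([[ 0.06536534,  0.99783304,  0.00752313, -0.1699541 ],
       [ 0.54475336, -0.02936663, -0.83808197, -0.21928036],
       [-0.83604495,  0.05887976, -0.54549246,  1.28008319],
       [ 0.        ,  0.        ,  0.        ,  1.        ]])}
{'vertical_fov': 45.95250502379821, 'cx': 324.32252678775217, 'cy': 202.44637951527133, 'camera_from_world': array([[-7.39864029e-05, -9.99739640e-01,  2.28176656e-02,
         1.44915055e-01],
       [-9.97889873e-01, -1.40772066e-03, -6.49139337e-02,
         5.23091003e-01],
       [ 6.49291537e-02, -2.27743202e-02, -9.97629959e-01,
         8.53034456e-01],
       [ 0.00000000e+00,  0.00000000e+00,  0.00000000e+00,
         1.00000000e+00]])}
```

View pics/top0.png

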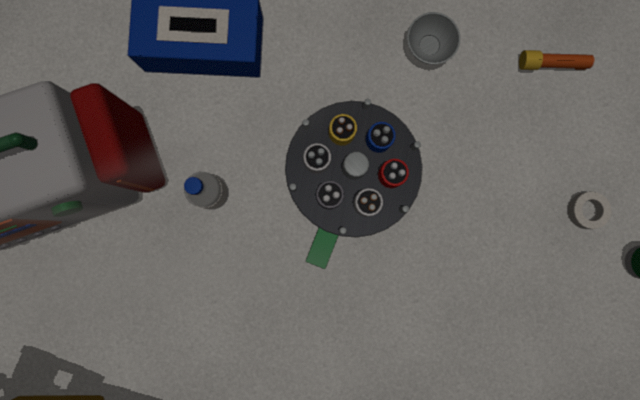

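View pics/scene0.png

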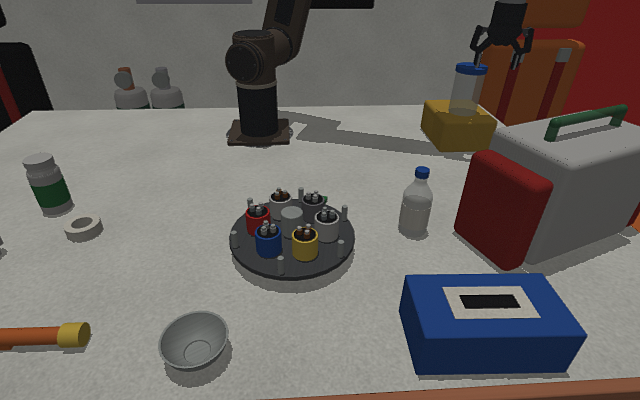

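The top view shows the hub at about (356,165), the red pot at (394,172), the green tab at (321,248) and the saline bottle at (205,190). Next I measure these.

```bash
python3 - <<'E'
from h import *
im,_=grab('top'); hsv=cv2.cvtColor(im,cv2.COLOR_RGB2HSV)
def blob(m,roi):
    z=np.zeros(m.shape,np.uint8);x0,y0,x1,y1=roi;z[y0:y1,x0:x1]=m[y0:y1,x0:x1]
    c=max(cv2.findContours(z,cv2.RETR_EXTERNAL,cv2.CHAIN_APPROX_NONE)[0],key=cv2.contourArea)
    return c
H,S,V=hsv[...,0],hsv[...,1],hsv[...,2]
red=blob(((S>130)&((H<8)|(H>170))).astype(np.uint8),(280,90,430,245))
grn=blob(((S>80)&(H>45)&(H<85)).astype(np.uint8),(290,215,350,280))
tray=blob((V<85).astype(np.uint8),(275,90,430,250))
tc,tr=cv2.minEnclosingCircle(red);print('red',tc,tr)
R=ray('top',tc,.082)
e=cv2.fitEllipse(cv2.convexHull(tray));print('tray',e);C=ray('top',e[0],.036)
g=cv2.minAreaRect(grn);box=cv2.boxPoints(g);print('green',g)
G=np.array([ray('top',p,.012) for p in box]);print(G[:,:2].round(4))
Gm=G.mean(0)
print('C',C,'R',R,np.hypot(*(R-C)[:2]),'G',Gm)
f=np.degrees(np.arctan2(*(Gm-C)[1::-1]));r=np.degrees(np.arctan2(*(R-C)[1::-1]));print(f,r,(f-r+180)%360-180)
# outer tip of tab: 2 farthest corners
o=G[np.argsort(-np.hypot(*(G-C)[:,:2].T))[:2]].mean(0);d=(o-C)[:2];print('tip',np.hypot(*d),np.degrees(np.arctan2(d[1],d[0])))
for p in [(367,102),(417,144),(405,209),(343,231),(293,187),(306,123)]:
    P=ray('top',p,.072);q=(P-C)[:2];print('post',P[:2].round(4),np.hypot(*q).round(4),np.degrees(np.arctan2(q[1],q[0])).round(1))
print('bottle cap',ray('top',(193,186),.15))
E
```

```text
red (393.0555419921875, 173.05555725097656) 15.627918243408203
tray ((351.29229736328125, 172.27096557617188), (134.9114227294922, 148.96864318847656), 28.16461181640625)
green ((321.5345153808594, 247.41378784179688), (20.24079132080078, 36.02489471435547), 21.801410675048828)
[[0.4168 0.1798]
 [0.478  0.1553]
 [0.4642 0.1207]
 [0.4031 0.1453]]
C [0.57635729 0.0969878  0.036     ] R [0.56924241 0.02908756 0.082     ] 0.06827198198601397 G [0.44053377 0.15028422 0.012     ]
158.575225234711 -95.98186560207202 -105.442909163217
tip 0.17885529177871076 158.49224041081456
post [0.6954 0.0719] 0.1217 -11.9
post [ 0.6216 -0.015 ] 0.1207 -68.0
post [0.5082 0.0073] 0.1127 -127.2
post [0.4703 0.1145] 0.1075 170.6
post [0.5459 0.2005] 0.1079 106.4
post [0.6576 0.1784] 0.115 45.0
bottle cap [0.53946284 0.35173042 0.15      ]
```

```bash
cat >> h.py <<'E'
from scipy.spatial.transform import Rotation as Rn
C=np.array([.5832,.0929])
def rows(poses):  # poses: x,y,z,yaw(deg), tool straight down
    s=env.get_state(); R=Rn.from_euler('xyz',s['tool_rot'])
    for x,y,z,w in poses:
        d=R.inv().apply(np.array([x,y,z])-s['tool_pos'])
        r=(R.inv()*Rn.from_euler('xyz',[180,0,w],degrees=True)).as_rotvec(degrees=True)
        print(*d.round(4),*r.round(1),end='; ')
    print('|',s['time_s'],s['tool_pos'].round(4),np.degrees(s['tool_rot']).round(1),s['wrist_force'].round(1),s['opening'])
def arc(th,r=.115,z=.045): # th deg -> pose, jaws tangential
    t=np.radians(th); return (*(C+r*np.array([np.cos(t),np.sin(t)])),z,th+180)
E
```

Emit:
send_rows --steps "0 0 -0.05 0 0 0; -0.338 -0.285 -0.05 0 0 0; -0.338 -0.285 -0.05 0 0 0; -0.338 -0.285 -0.05 0 0 0; -0.338 -0.285 -0.05 0 0 0" --fingers 0.04

```text
time_s: 0.65
tool_pos: [0.2772, 0.4933, 0.281]
tool_rot: [-3.141, 0.0, 2.906]
wrist_force: [0.5, 0.5, -0.4]
opening: 0.0398
```

```bash
python3 -c "
from h import *
rows([(.42,.30,.26,169.2),arc(-10.8,z=.2)])"
```

```text
-0.184 -0.1545 0.021 -0.0 0.0 -2.7; -0.506 -0.3122 0.0811 -0.0 0.0 -2.7; | 0.65 [0.2772 0.4933 0.281 ] [-180.     0.   166.5] [ 0.5  0.5 -0.4] 0.03975465033555086
```

Emit:
send_rows --steps "-0.184 -0.155 0.02 0 0 -2.7; -0.184 -0.155 0.02 0 0 -2.7; -0.184 -0.155 0.02 0 0 -2.7; -0.184 -0.155 0.02 0 0 -2.7; -0.184 -0.155 0.02 0 0 -2.7"

```text
time_s: 1.15
tool_pos: [0.4201, 0.2989, 0.2609]
tool_rot: [-3.141, -0.0, 2.951]
wrist_force: [1.4, 0.1, 0.5]
opening: 0.0402
```

```bash
python3 -c "
from h import *
rows([arc(-10.8,z=.2)])"
```

```text
-0.3142 -0.1711 0.0609 -0.0 -0.0 -0.1; | 1.15 [0.4201 0.2989 0.2609] [-180.    -0.   169.1] [1.4 0.1 0.5] 0.04017855040003757
```

Emit:
send_rows --steps "-0.314 -0.171 0.06 0 0 0; -0.314 -0.171 0.06 0 0 0; -0.314 -0.171 0.06 0 0 0; -0.314 -0.171 0.06 0 0 0; -0.314 -0.171 0.06 0 0 0"

```text
time_s: 1.65
tool_pos: [0.6107, 0.1429, 0.2192]
tool_rot: [3.142, -0.0, 2.952]
wrist_force: [0.3, 0.6, 0.6]
opening: 0.04
```

```bash
python3 -c "
from h import *
rows([arc(-10.8,z=.12)])"
```

```text
-0.0975 -0.0541 0.0992 0.0 -0.0 -0.1; | 1.65 [0.6107 0.1429 0.2192] [180.   -0.  169.1] [0.3 0.6 0.6] 0.039994663015786185
```

Emit:
send_rows --steps "-0.098 -0.054 0.06 0 0 0; -0.098 -0.054 0.06 0 0 0; -0.098 -0.054 0.099 0 0 0; -0.098 -0.054 0.099 0 0 0; -0.098 -0.054 0.099 0 0 0"

```text
time_s: 2.15
tool_pos: [0.6938, 0.0728, 0.1178]
tool_rot: [-3.141, -0.006, 2.951]
wrist_force: [-0.3, -0.1, -0.1]
opening: 0.0401
```

```bash
python3 -c "
from h import *
rows([arc(-10.8)])
grab('wrist','w1.png');print(viewer.calibration('wrist'))"
```

```text
-0.003 -0.001 0.0727 -0.0 -0.4 -0.1; | 2.15 [0.6938 0.0728 0.1178] [-180.    -0.4  169.1] [-0.3 -0.1 -0.1] 0.04009868585502837
{'vertical_fov': 67.29635985268361, 'cx': 320.730522218922, 'cy': 205.4018697606574, 'hand_eye': array([[-1.85633046e-04, -9.57943413e-01, -2.86957109e-01,
         7.27352822e-02],
       [ 9.99999982e-01, -1.86984203e-04, -2.26959239e-05,
        -2.07419075e-04],
       [-3.19150354e-05, -2.86957108e-01,  9.57943431e-01,
        -1.42702850e-01],
       [ 0.00000000e+00,  0.00000000e+00,  0.00000000e+00,
         1.00000000e+00]])}
```

View pics/w1.png

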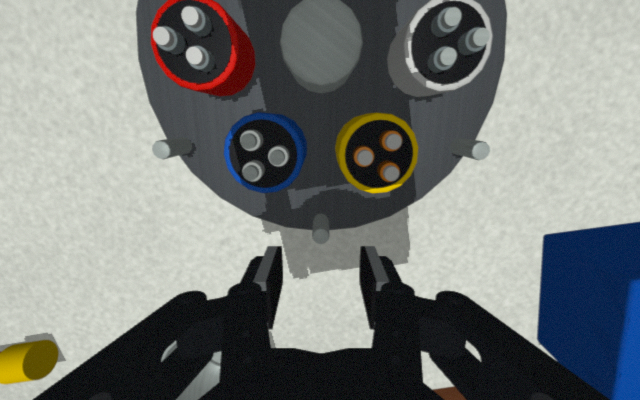

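The wrist view shows the post at (320,233), centred between the fingers, about 3 mm further out than the tool. I go down and close loosely around it.

Emit:
send_rows --steps "-0.003 -0.001 0.03 0 0 0; -0.003 -0.001 0.055 0 0 0; -0.003 -0.001 0.073 0 0 0; -0.003 -0.001 0.073 0 0 0; -0.003 -0.001 0.073 0 0 0"

```text
time_s: 2.7
tool_pos: [0.699, 0.0722, 0.0497]
tool_rot: [3.141, 0.002, 2.953]
wrist_force: [0.8, 0.0, 0.1]
opening: 0.04
```

Emit:
send_rows --steps "0 0 0 0 0 0; 0 0 0 0 0 0; 0 0 0 0 0 0" --fingers 0.017

```text
time_s: 3.0
tool_pos: [0.6992, 0.0714, 0.0493]
tool_rot: [3.141, 0.002, 2.952]
wrist_force: [-0.2, -0.3, -0.7]
opening: 0.017
```

```bash
python3 -c "
from h import *
rows([arc(-10.8-5*k) for k in range(1,6)])"
```

```text
0.0034 -0.0107 0.0043 0.0 0.1 4.9; 0.0047 -0.0206 0.0043 0.0 0.1 9.9; 0.0069 -0.0304 0.0043 0.0 0.1 14.9; 0.0099 -0.04 0.0043 0.0 0.1 19.9; 0.0137 -0.0493 0.0043 0.0 0.1 24.9; | 3.0 [0.6992 0.0714 0.0493] [1.800e+02 1.000e-01 1.691e+02] [-0.2 -0.3 -0.7] 0.016995837010024387
```

Emit:
send_rows --steps "0.002 -0.011 0.002 0 0 5; 0.004 -0.021 0.002 0 0 10; 0.007 -0.030 0.002 0 0 15; 0.010 -0.040 0.002 0 0 20; 0.014 -0.049 0.002 0 0 25"

```text
time_s: 3.5
tool_pos: [0.6761, 0.0257, 0.0468]
tool_rot: [3.14, 0.002, 2.512]
wrist_force: [0.9, 0.9, 0.6]
opening: 0.0167
```

```bash
python3 -c "
from h import *
rows([arc(-35.8-5*k,z=.047) for k in range(1,6)])"
```

```text
0.0001 -0.0099 -0.0002 0.1 0.1 4.7; 0.0013 -0.0198 -0.0002 0.1 0.1 9.7; 0.0034 -0.0296 -0.0002 0.1 0.1 14.7; 0.0064 -0.0392 -0.0003 0.1 0.1 19.7; 0.0102 -0.0485 -0.0003 0.1 0.1 24.7; | 3.5 [0.6761 0.0257 0.0468] [1.799e+02 1.000e-01 1.439e+02] [0.9 0.9 0.6] 0.01670043738324635
```

Emit:
send_rows --steps "0 -0.010 0 0 0 5; 0.0015 -0.020 0 0 0 10; 0.0035 -0.030 0 0 0 15; 0.0065 -0.039 0 0 0 20; 0.010 -0.0485 0 0 0 25"

```text
time_s: 4.0
tool_pos: [0.6392, -0.0074, 0.0466]
tool_rot: [3.14, 0.0, 2.075]
wrist_force: [0.2, 1.5, 0.5]
opening: 0.0168
```

```bash
python3 -c "
from h import *
rows([arc(-60.8-5*k,z=.047) for k in range(1,6)])"
```

```text
0.0003 -0.01 -0.0004 0.1 0.0 4.7; 0.0016 -0.02 -0.0004 0.1 0.0 9.7; 0.0037 -0.0298 -0.0004 0.1 -0.0 14.7; 0.0066 -0.0393 -0.0005 0.1 -0.0 19.7; 0.0104 -0.0486 -0.0005 0.1 -0.0 24.7; | 4.0 [ 0.6392 -0.0074  0.0466] [179.9   0.  118.9] [0.2 1.5 0.5] 0.016813435029319052
```

Emit:
send_rows --steps "0 -0.010 0 0 0 5; 0.0015 -0.020 0 0 0 10; 0.0035 -0.030 0 0 0 15; 0.0065 -0.039 0 0 0 20; 0.010 -0.0485 0 0 0 25"

```text
time_s: 4.5
tool_pos: [0.5922, -0.0224, 0.0467]
tool_rot: [3.139, -0.0, 1.639]
wrist_force: [1.4, 0.4, -0.2]
opening: 0.0168
```

```bash
python3 -c "
from h import *
rows([arc(-85.8-5*k,z=.047) for k in range(1,6)])"
```

```text
0.0011 -0.0106 -0.0003 0.1 -0.0 4.7; 0.0023 -0.0205 -0.0003 0.1 -0.0 9.7; 0.0044 -0.0303 -0.0003 0.1 -0.0 14.7; 0.0074 -0.0399 -0.0004 0.1 -0.0 19.7; 0.0112 -0.0492 -0.0004 0.1 -0.0 24.7; | 4.5 [ 0.5922 -0.0224  0.0467] [179.9  -0.   93.9] [ 1.4  0.4 -0.2] 0.016841973943724282
```

Emit:
send_rows --steps "0.001 -0.0105 0 0 0 5; 0.0025 -0.0205 0 0 0 10; 0.0045 -0.030 0 0 0 15; 0.0075 -0.040 0 0 0 20; 0.010 -0.0465 0 0 0 23.5"

```text
time_s: 5.0
tool_pos: [0.5449, -0.0158, 0.0468]
tool_rot: [3.139, -0.001, 1.229]
wrist_force: [1.0, 0.1, -0.5]
opening: 0.0172
```

Emit:
send_rows --steps "0.0005 -0.003 0 0 0 1.5; 0.0005 -0.0035 0 0 0 2; 0.0005 -0.0035 0 0 0 2; 0.0005 -0.0035 0 0 0 2"

```text
time_s: 5.4
tool_pos: [0.5418, -0.0142, 0.0461]
tool_rot: [3.141, -0.0, 1.198]
wrist_force: [0.2, 0.0, 0.1]
opening: 0.0169
```

```bash
cat > m.py <<'E'
from h import *
import sys
im,_=grab('top',sys.argv[1]); hsv=cv2.cvtColor(im,cv2.COLOR_RGB2HSV);H,S,V=cv2.split(hsv)
m=((S>130)&((H<8)|(H>170))).astype(np.uint8); z=np.zeros_like(m); z[90:245,280:430]=m[90:245,280:430]
p=cv2.findNonZero(z)
if p is not None:
    c,r=cv2.minEnclosingCircle(p); d=ray('top',c,.082)[:2]-C
    print(c,r,len(p),'R',np.hypot(*d),'ang',np.degrees(np.arctan2(d[1],d[0])),'target 158.1')
s=env.get_state();q=s['tool_pos'][:2]-C;print(s['time_s'],s['tool_pos'],s['wrist_force'],'tool ang',np.degrees(np.arctan2(q[1],q[0])),np.hypot(*q))
E
python3 m.py t2.png
```

```text
(372.5085754394531, 197.46957397460938) 45.31877517700195 247 R 0.06266428438795468 ang -153.1889870373056 target 158.1
5.45 [ 0.5417711  -0.01417698  0.04602231] [ 0.70345244 -0.58559295  0.65374909] tool ang -111.1518337654318 0.11481216268296722
```

View pics/t2.png

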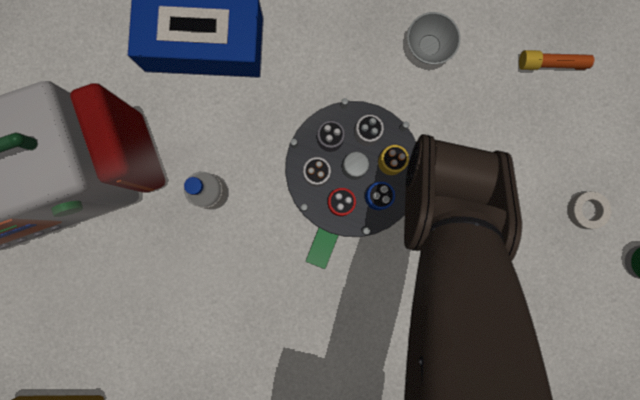

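The red pot is now at about (341,202), close to the tab's line. The arm spoiled the red mask, so I use a tighter one.

```bash
sed -i 's/z\[90:245,280:430\]=m\[90:245,280:430\]/z[180:225,315:362]=m[180:225,315:362]/' m.py; cat >> m.py <<'E'
for i in eval(sys.argv[2]) if len(sys.argv)>2 else []:
    d=ray('top',i,.072)[:2]-C; a=np.degrees(np.arctan2(d[1],d[0])); print('post',np.hypot(*d).round(4),a.round(1),'mod60',(a%60).round(1))
E
python3 m.py t3.png "[(345,101),(405,125),(366,231),(304,208),(294,143)]"
```

```text
(341.3947448730469, 201.5) 14.238138198852539 242 R 0.06761810642671819 ang 158.44690920155153 target 158.1
5.5 [ 0.54177705 -0.01417333  0.04602381] [ 0.10861689 -0.18490538  0.25940314] tool ang -111.14972064400845 0.11480661656379519
post 0.1151 8.8 mod60 8.8
post 0.113 -50.5 mod60 9.5
post 0.1143 -171.0 mod60 9.0
post 0.1151 129.7 mod60 9.7
post 0.1132 69.7 mod60 9.7
```

Emit:
send_rows --steps "0 -0.001 0 0 0 0.5; 0 -0.002 0 0 0 1; 0 -0.002 0 0 0 1; 0 -0.002 0 0 0 1"

```text
time_s: 5.9
tool_pos: [0.5396, -0.0133, 0.046]
tool_rot: [3.141, -0.0, 1.18]
wrist_force: [1.0, -0.0, 0.6]
opening: 0.017
```

```bash
python3 m.py t4.png; python3 -c "
import cv2;a=cv2.imread('pics/t4.png')[90:280,270:440];cv2.imwrite('pics/t4c.png',cv2.resize(a,None,fx=3,fy=3,interpolation=cv2.INTER_CUBIC))"
```

```text
(340.64959716796875, 201.03543090820312) 14.213809967041016 237 R 0.06736464891130216 ang 157.19773336623533 target 158.1
5.95 [ 0.53963738 -0.01335491  0.04599432] [ 0.82259228  0.00140027 -0.34242583] tool ang -112.29275813667213 0.11483817947429237
```

View pics/t4c.png

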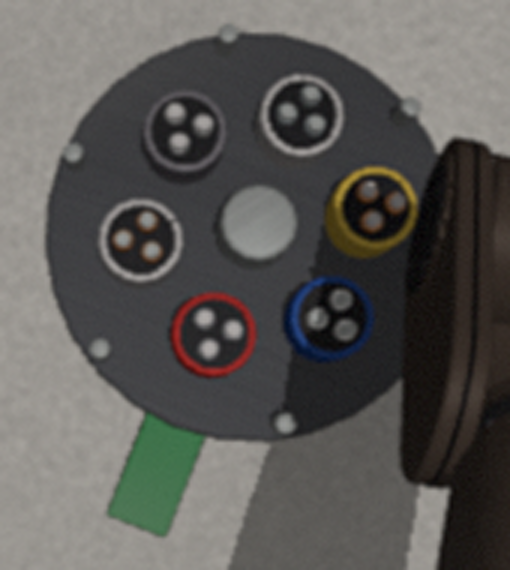

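The red pot (213,334 in the crop) lines up with the tab. I open the fingers, lift straight up and move clear.

Emit:
send_rows --steps "0 0 0 0 0 0; 0 0 0 0 0 0; 0 0 0 0 0 0" --fingers 0.036

```text
time_s: 6.25
tool_pos: [0.5393, -0.0133, 0.0457]
tool_rot: [-3.141, 0.0, 1.18]
wrist_force: [0.5, 0.6, -0.8]
opening: 0.0359
```

Emit:
send_rows --steps "0 0 -0.03 0 0 0; 0 0 -0.07 0 0 0; 0 0 -0.11 0 0 0; 0 0 -0.15 0 0 0; 0 0 -0.15 0 0 0"

```text
time_s: 6.75
tool_pos: [0.5434, -0.0141, 0.2034]
tool_rot: [3.129, -0.002, 1.181]
wrist_force: [0.2, 0.2, -0.3]
opening: 0.036
```

```bash
python3 -c "
from h import *
rows([(.52,-.23,.22,68)])"
```

```text
-0.2085 0.0607 -0.0163 0.7 -0.1 -0.4; | 6.75 [ 0.5434 -0.0141  0.2034] [ 1.793e+02 -1.000e-01  6.760e+01] [ 0.2  0.2 -0.3] 0.03598121782254415
```

Emit:
send_rows --steps "-0.21 0.06 -0.016 0 0 0; -0.21 0.06 -0.016 0 0 0; -0.21 0.06 -0.016 0 0 0; -0.21 0.06 -0.016 0 0 0; -0.21 0.06 -0.016 0 0 0"

```text
time_s: 7.25
tool_pos: [0.5142, -0.2343, 0.2117]
tool_rot: [3.142, 0.001, 1.177]
wrist_force: [0.4, -0.3, 0.5]
opening: 0.0359
```

```bash
python3 m.py t5.png; python3 -c "
import cv2;a=cv2.imread('pics/t5.png')[90:280,170:440];cv2.imwrite('pics/t5c.png',cv2.resize(a,None,fx=2.9,fy=2.9,interpolation=cv2.INTER_CUBIC))"
```

```text
(340.6778564453125, 201.30201721191406) 14.338545799255371 246 R 0.06776565992318734 ang 157.38331075384892 target 158.1
7.3 [ 0.5142126  -0.23549262  0.21176922] [ 0.74326121 -1.3848368  -0.67278421] tool ang -101.86394766500445 0.335560680591441
```

View pics/t5c.png

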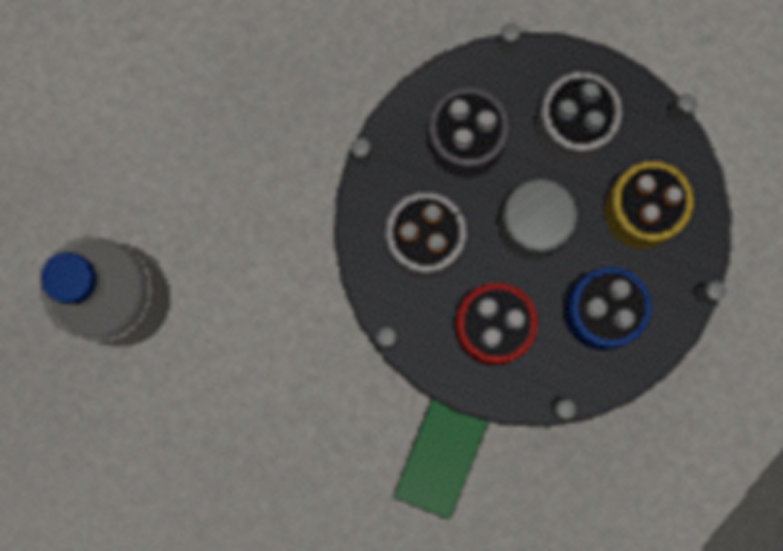

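The arm is clear and the bottle is still in its place. As a last check I measure the six posts.

```bash
python3 m.py t6.png "[(346.2,101),(406.6,125.5),(416.2,190.3),(365.2,230.7),(303.1,206.2),(294.5,140.7)]"; python3 -c "
from h import *; print(env.finish_job()) if 0 else None"
```

```text
(340.67340087890625, 201.18145751953125) 14.298561096191406 243 R 0.06757873664165068 ang 157.31073979737346 target 158.1
7.35 [ 0.51444098 -0.23307446  0.21142569] [-0.33978141  1.21413627  0.12014211] tool ang -101.91101083839774 0.3331473469934247
post 0.1148 7.7 mod60 7.7
post 0.1146 -51.8 mod60 8.2
post 0.1137 -112.0 mod60 8.0
post 0.1136 -171.6 mod60 8.4
post 0.1144 128.0 mod60 8.0
post 0.1139 67.7 mod60 7.7
```

The posts average 8.0°, which puts the red pot at 158.0° against the tab's 158.1°. Read directly, the pot is at 157.3°. Both are within 1°.

```bash
python3 -c "
from h import *; print(env.finish_job())"
```

```text
the job is handed in; nothing more can be done
None
```

The red pot is at the front, in line with the green tab, and the job is handed in. I straddled one rim post with loosely closed fingers, turned the tray about 101° clockwise, then opened, lifted and moved the arm clear at about 7 s.

- **Alignment:** the six posts put the red pot at 158.0° and the tab lies at 158.1°. Reading the red rim directly gave 157.3°, so the two measurements disagree by 0.7°.
- **Saline bottle:** it is still standing where it was, judged by eye in the last top picture. I did not measure it again.
- **Forces:** the wrist force readings stayed below about 2 N.

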